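Slide the round cheese up onto the cutting board

TASK

Slide the round cheese across the counter, up the sloping end of the cutting board, and leave it lying flat in the middle of the board's level top, ready to be cut. It is too wide to grasp: push it so that it stays on its base, without lifting it clear or tipping it over, and leave the other things on the counter where they are.

Things in the scene. Friction and masses are not known exactly. Their poses are not given: they have to be found in the camera images.
- board: Wooden cutting board with one sloping end, fixed. Origin: on the counter under the centre of its level top. Own z up, own +y uphill along the board. Level top: x -100 to 100, y -90 to 90 mm, 24 mm high. Slope, equally wide, rises evenly from the counter at y = -190 to the top at y = -90 (13.5 deg). The other three edges are upright 24 mm steps; no rim.
- board_mid (a point): The centre of the level top of the board, on its surface, 24 mm above the counter; same axes as the board. (The board on the left side of the table has no slope and is no part of this.)
- cheese_mid (a point): Centre of the round cheese: a loose upright disc with a firm pale-brown rind, 110 mm in diameter, 50 mm high, 0.35 to 0.7 kg, lying flat on the counter, this point 25 mm above it. It starts before the foot of the slope, often to one side of the board's axis. Own z is its axis; its turn about z does not matter.
- brick: Bystander: a brick-shaped cheese, 65 x 130 x 55 mm, origin under its centre.
- jar: Bystander: an amber glass jar, 72 mm in diameter, 85 mm high, origin under its centre.
- bowl: Bystander: a white bowl, 100 mm in diameter, 50 mm high, origin under its centre. Brick, jar and bowl stand beyond the board and the cheese as seen from the robot, and change places.
- mill: Bystander: a small upright wooden pepper mill, 52 mm in diameter, 100 mm high, near the board's upper left end as seen from the robot, origin under its centre.
- cup: Bystander: a steel cup, 76 mm in diameter, 80 mm high, between the robot and the slope, origin under its centre.
- block: Bystander: a smaller, paler cheese block, 110 x 55 x 45 mm, on the right near the crate, origin under its centre.
- spatula: Bystander: a spatula 260 mm long lying on the left beside the plain, unsloped board, pointing away from the robot.
Mind the look-alikes: they are no part of the job. What is shaped like the part that bears cheese_mid but blue or red is not meant.

How it is judged:
By the outcome, as a careful person would: the job done as asked, in the order asked, and still so for the second after the job is handed in, with the robot touching nothing.
It also fails if it takes over 48 s, if anything falls off the work surface, if the arm or the gripper's body presses on something with over 40 N, if the wrist force passes 120 N, or if a joint passes its speed limit or range.

ROBOT

A 6-joint arm with a two-finger parallel gripper is mounted at the origin on the work surface. World frame = base frame: x ahead of the robot, y to its left, z up, the work surface at z = 0. Lengths are in m, angles in rad, forces in N, time in s.
With the tool pointing down it reaches from about 0.3 to 1 m from the base axis. Payload 5.1 kg.
Tool frame: the origin (TCP) lies midway between the tips of the shut fingers; the grasp point (between the pads) lies 19 mm behind it; z points along the fingers, y is the direction in which the jaws open and shut (so a half turn about z gives the same grasp; the last joint's range is limited). The gripper opens to 95 mm and grips with 3 to 60 N. Pads are 20 mm wide; open, the fingers measure 119 mm over their backs; the gripper's body (75 mm by 180 mm) begins 59 mm behind the grasp point.
Start: joints at [1.221, 0.124, 1.65, -0, 1.367, -0.083], TCP at [0.171, 0.627, 0.215] pointing down, gripper open.
Joint ranges: [-2.61, 2.61], [-1.02, 2.33], [0.03, 2.71], [-1.35, 4.49], [0.32, 2.68], [-2.91, 2.91]. Speed limits (rad/s): [2.57, 2.57, 3.14, 3.14, 3.14, 3.14].

INTERFACE

Orientations are given as a unit quaternion [x, y, z, w].
In Python, from rig import ctrl gives the robot as it stands. The module is installed in compiled form; this text tells all that it offers.
- The arm moves only by the tool jog_arm, never from a script. Its argument "motion" is a list of rows, each a list of 7 numbers: the opening, from 0 (shut) to 1 (fully open), then the shift along the tool's x, y, z in mm, then the turn, a rotation vector about the tool's x, y, z in degrees. In form: [[jaw, dx, dy, dz, ax, ay, az], ...]. A call has 1 to 12 rows; each row is the pose to reach, as a shift and turn from the pose commanded when the call began, along the tool's axes at that moment; what a row does not reach only later rows make up. A row lasts 1/12 s, in which the tool goes at most 41.7 mm and 7.16 degrees, less where a joint would pass 70% of its speed; a pose out of reach is approached as far as the arm can. A call with a gripper value outside its range is refused whole. The fingers move at their own pace and stop on an object; "force" is the grip in N (left out, the last holds). Time passes only in rows, so rows that repeat a pose let the fingers close. It gives the time, the measured TCP pose, the force and the opening at its end, in the units of the state.
- ctrl.read_state(): the state, without advancing time (a new reading comes with each control period).
- ctrl.camera(name): name is "scene" or "top" or "wrist"; returns the picture (480x640x3 uint8, red, green, blue); there is no depth.
- ctrl.calibration(name): a dict with "mtx" (3x3 intrinsics, pixels), "R" (3x3) and "t" (3): a world point X has camera coordinates R X + t. Camera axes: x right, y down, z forward; pixel columns grow to the right and rows downward; lengths in m; the calibration is good to about 2 mm. A picture is of the moment at which its call begins: read the wrist's pose just before it. calibration takes no time and is no camera call; for the wrist camera it gives the pose at the moment of the call.
- ctrl.close_job(): hands the job in, once; it reports no verdict.
Trained networks look in the newest picture that a camera, given by its name, has taken for a name from the list of things; names that differ only in an ending like _2 or _b are one class to them, and where a whole thing is asked for, a point or a joint stands for the part that bears it (a point fixed in the world has none). Each returns a list of dicts, best first, with "conf" (0 to 1); they miss things now and then, are a little off and sometimes report something else, mostly with a low value. They report only what shows in the picture. A call takes as long as a camera call. They do not tell look-alikes from the thing itself.
- ctrl.regions_of(camera, query): "region" (480x640 bool, what is visible of it) and "box" ([centre column, centre row, width, height] in pixels, round what is visible of it).
- ctrl.landmark_of(camera, query): "centre" ([column, row] in pixels: a listed point, or the origin of a listed thing).
The state is a dict: "clock": time; "qpos": joint angles; "dq": joint speeds; "effort": joint torques, N m; "eef_pos": TCP position; "ee_rot": TCP orientation; "force": force on the tool from outside, world axes, zero at the start; "moment": the same for the moment, N m; "grip_width": opening from 0.0 (shut) to 1.0 (fully open).
Only numpy, scipy, OpenCV 4.12 (cv2) and the standard library are available. Lean on these libraries where they do the work, as an engineer would, in place of code of your own. Each camera call takes 0.05 s, during which the arm holds its last target. There are 200 camera calls.

## Working session

There is one attempt and no reset: what is moved stays moved. The work goes in short steps, Python scripts to look and compute and a tool call to move; the robot and the scene stay as the last step left them, time stands still between calls to the robot, and variables do not carry over. Pictures are saved under pics/ and viewed, about 8 in all and at most 12, crops included, and the job is handed in when it is done.

Besides the shell and the picture viewer there is one more tool, called as name(argument=value, ...) on one line, values as JSON. jog_arm: Moves the arm, as the interface text tells. Its arguments: {"type":"object","properties":{"motion":{"type":"array"},"force":{"type":"number"}},"required":["motion"]}

```bash
mkdir -p pics
cat > h.py <<'E'
import numpy as np, cv2
from rig import ctrl
def ray(cam,px,z):
    c=ctrl.calibration(cam);K,R,t=map(np.array,(c["mtx"],c["R"],c["t"]))
    d=R.T@np.linalg.solve(K,[px[0],px[1],1]);o=-R.T@t
    return o+d*(z-o[2])/d[2]
def proj(cam,X):
    c=ctrl.calibration(cam);p=np.array(c["mtx"])@(np.array(c["R"])@np.array(X)+np.array(c["t"]));return p[:2]/p[2]
def save(cam,name):
    im=ctrl.camera(cam);cv2.imwrite(f"pics/{name}.png",im[:,:,::-1]);return im
E
python3 - <<'E'
from h import *
Z=dict(board_mid=.024,cheese_mid=.025)
for cam in("top","scene"):
    save(cam,cam+"1")
    for q in("cheese_mid","board_mid","board")+(("cup","mill","brick","jar","bowl","block") if cam=="top" else ()):
        for r in ctrl.landmark_of(cam,q)[:3]:
            print(cam,q,round(r["conf"],2),np.round(r["centre"]),np.round(ray(cam,r["centre"],Z.get(q,0)),3))
s=ctrl.read_state();print(s["clock"],s["eef_pos"],s["ee_rot"],s["force"])
E
```

```text
top cheese_mid 0.89 [402. 323.] [ 0.362 -0.191  0.025]
top cheese_mid 0.76 [486. 269.] [ 0.465 -0.384  0.025]
top cheese_mid 0.55 [396. 236.] [ 0.552 -0.196  0.025]
top board_mid 0.87 [207. 224.] [0.606 0.223 0.024]
top cup 0.68 [292. 330.] [0.362 0.046 0.   ]
top mill 0.98 [163. 338.] [0.363 0.327 0.   ]
top brick 0.56 [303. 153.] [0.77 0.   0.  ]
top brick 0.42 [396. 237.] [ 0.554 -0.199  0.   ]
top jar 0.6 [370. 147.] [ 0.773 -0.159  0.   ]
top bowl 0.59 [239. 155.] [0.773 0.15  0.   ]
top block 0.76 [500. 200.] [ 0.627 -0.445  0.   ]
scene cheese_mid 0.79 [245. 187.] [ 0.35  -0.196  0.025]
scene cheese_mid 0.77 [169. 220.] [ 0.454 -0.378  0.025]
scene cheese_mid 0.58 [242. 250.] [ 0.556 -0.189  0.025]
scene board_mid 0.91 [416. 264.] [0.612 0.211 0.024]
scene board_mid 0.43 [440. 190.] [0.383 0.314 0.024]
scene board 0.74 [411. 267.] [0.603 0.205 0.   ]
0.7 [0.17141592 0.62699732 0.21469558] [ 1.33011739e-01  9.91114462e-01  2.41438887e-05 -4.16602656e-06] [-0.26515788  0.0540671   0.71390832]
```

View pics/top1.png

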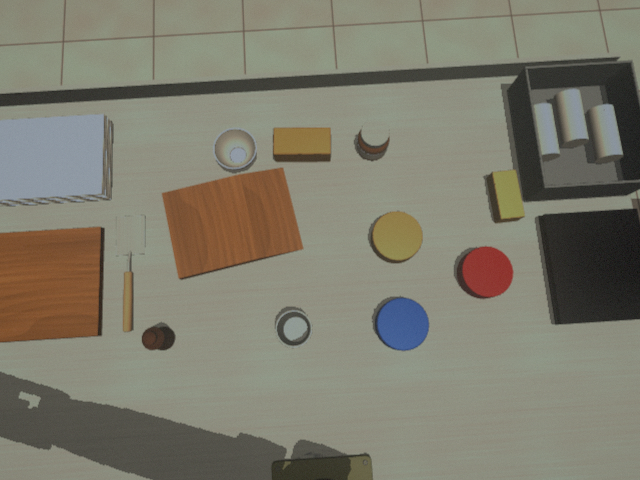

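View pics/scene1.png

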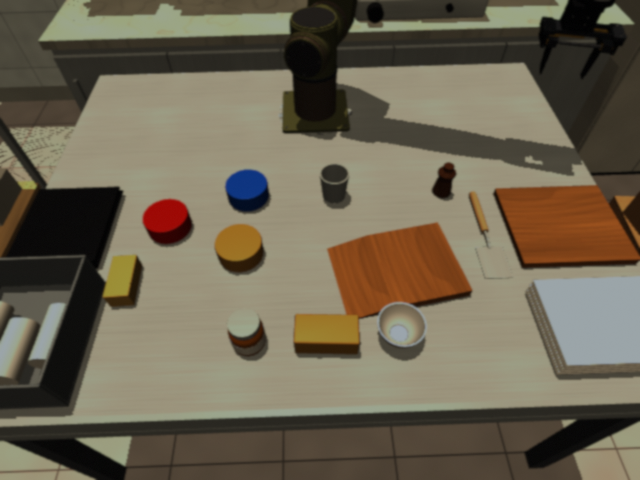

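The top view shows three round discs: yellow-brown at (397,237), red at (486,271) and blue at (402,323). The yellow-brown one fits the description (pale-brown rind), and the others are the excluded look-alikes. The sloped board has corners at about (163,194), (284,168), (302,248) and (180,277). Its foot should be the right end, facing the cheese. I'll confirm in a crop and fit the board's outline.

Run:
```python
from h import *
from scipy.optimize import least_squares
P=[(-.1,-.19,0),(.1,-.19,0),(.1,-.09,.024),(.1,.09,.024),(-.1,.09,.024),(-.1,-.09,.024)]
def W(p,pts):
    c,s=np.cos(p[2]),np.sin(p[2]);return [np.array([p[0]+c*x-s*y,p[1]+s*x+c*y,z]) for x,y,z in pts]
im={}
for cam in("top","scene"):
    im[cam]=ctrl.camera(cam)
    rs=ctrl.regions_of(cam,"board")
    for r in rs:
        print(cam,r["conf"],r["box"])
    near=[r for r in rs if abs(r["box"][0]-(232 if cam=="top" else 400))<30]
    if not near: continue
    m=near[0]["region"].astype(np.uint8)
    ct=max(cv2.findContours(m,0,1)[0],key=cv2.contourArea)
    q=cv2.approxPolyDP(ct,6,True)[:,0];print(q.tolist())
    # fit: mask overlap via signed distance of contour to projected outline incl. bottom edges
    full=P+[(.1,.09,0),(-.1,.09,0)]
    def f(p):
        h=cv2.convexHull(np.float32([proj(cam,X) for X in W(p,full)]))
        return [cv2.pointPolygonTest(h,(float(a),float(b)),True) for a,b in ct[:,0]]
    for y0 in(1.35,-1.35+.0):
      for flip in (0,):
        s=least_squares(f,[.60,.215,y0+(0.4 if y0>0 else 0)],loss="soft_l1",diff_step=1e-3)
        print("fit",np.round(s.x,4),s.cost/len(ct))
    for r in ctrl.regions_of(cam,"cheese_mid"):
        print("cheese",r["conf"],np.round(r["box"]),im[cam][r["region"]].mean(0).round())
a=cv2.resize(im["top"][140:300,140:530],None,fx=2,fy=2,interpolation=2)
cv2.imwrite("pics/crop1.png",a[:,:,::-1])
```

```text
top 0.72 [233.6, 225.7, 139.1, 112.6]
[[282, 168], [162, 195], [180, 279], [302, 248]]
fit [0.6019 0.1719 1.7605] 11.837971718425507
fit [ 0.62    0.1735 -1.4199] 12.466103003796288
cheese 0.96 [404. 323.  53.  50.] [ 66.  91. 140.]
cheese 0.78 [398. 239.  54.  53.] [137. 123.  75.]
cheese 0.69 [484. 271.  56.  54.] [132.  56.  50.]
scene 0.9 [396.6, 271.5, 146.4, 99.6]
[[438, 223], [328, 249], [346, 313], [362, 317], [395, 301], [418, 306], [467, 295]]
fit [0.6194 0.1226 3.3302] 1.5853484904222055
fit [ 0.6209  0.1678 -1.407 ] 10.371940611166817
cheese 0.76 [166. 222.  48.  47.] [120.  14.  10.]
cheese 0.71 [333. 184.  28.  42.] [56. 54. 45.]
cheese 0.61 [239. 250.  48.  47.] [125.  89.  30.]
cheese 0.61 [246. 192.  44.  49.] [18. 44. 97.]
```

View pics/crop1.png

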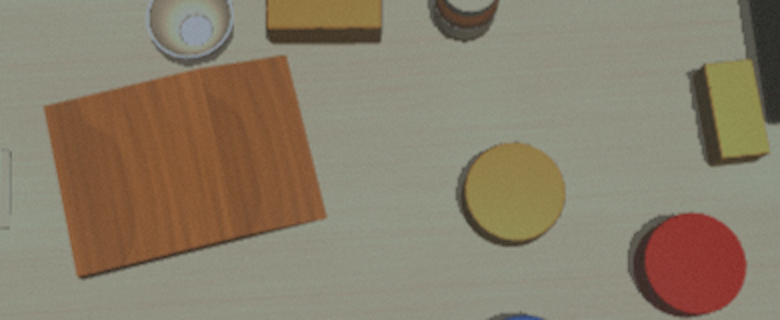

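The crop confirms the yellow-brown cheese at top (397,237) and the slope crease on the right part of the board. Uphill is therefore roughly world +y, so my yaw starting guess was wrong. I'll refit from the corners.

Run:
```python
from h import *
from scipy.optimize import least_squares
P=[(.1,-.19,0),(.1,.09,.024),(-.1,.09,.024),(-.1,-.19,0)] # x own: yaw small => own x ~ world x
def W(p):
    c,s=np.cos(p[2]),np.sin(p[2]);return [np.array([p[0]+c*x-s*y,p[1]+s*x+c*y,z]) for x,y,z in P]
C={"top":[(284,168),(163,193),(180,277),(302,248)],"scene":[(346,314),(469,294),(438,224),(328,249)]}
def f(p,cams): return np.concatenate([(proj(k,X)-q) for k in cams for X,q in zip(W(p),C[k])])
for cams in(["top"],["scene"],["top","scene"]):
    s=least_squares(lambda p:f(p,cams),[.6,.21,.2]);print(cams,s.x.round(4),s.fun.round(1))
p=s.x;u=np.array([-np.sin(p[2]),np.cos(p[2])]);v=np.array([np.cos(p[2]),np.sin(p[2])])
im=ctrl.camera("top")
for cam,n in(("top",(397,237)),):
    hsv=cv2.cvtColor(im,cv2.COLOR_RGB2HSV)
    m=cv2.inRange(hsv,(12,90,90),(32,255,255));k,l,st,ce=cv2.connectedComponentsWithStats(m)
    i=l[n[1],n[0]];print("top disc",st[i],ce[i],ray(cam,ce[i],.05))
for c in(np.array([.554,-.193]),ray("top",ce[i],.05)[:2]):
    print("cheese in board frame",v@(c-p[:2]),u@(c-p[:2]))
```

```text
['top'] [0.605  0.2153 0.1819] [-0.2 -1.  -0.6 -0.8 -1.1  0.8  2.   0.8]
['scene'] [0.6054 0.2138 0.1377] [-1.9  4.1  1.6 -1.4  1.4 -0.7 -1.  -3.5]
['top', 'scene'] [0.6051 0.2145 0.162 ] [ 1.3  0.2  0.5 -1.8 -1.8  0.1  1.9  2.6 -0.   5.6  2.5 -2.6  0.4 -1.3
 -1.3 -2. ]
top disc [ 372  212   50   49 1925] [396.83896104 235.63012987] [ 0.54813797 -0.19330898  0.05      ]
cheese in board frame -0.11614780753635863 -0.39390957290644035
cheese in board frame -0.12198289095055534 -0.39326872061679463
```

Board centre is about (0.605, 0.215), with its axis turned 0.18 rad. The cheese is at about (0.551, -0.193), which is 126 mm to the robot side of the axis. My plan:
- Hold the fingers about 60 mm apart with the hand leaning back 15°.
- Push diagonally until the cheese is near the axis, then straight up the slope.

```bash
cat >> h.py <<'E'
from scipy.spatial.transform import Rotation as Ro
B=np.array([.605,.215]);YAW=.18
u=np.array([-np.sin(YAW),np.cos(YAW)]);v=np.array([np.cos(YAW),np.sin(YAW)])
def b2w(x,y): return B+x*v+y*u
def w2b(p): d=np.array(p)[:2]-B; return v@d,u@d
def pose(xy,z,head,tilt):
    a=np.radians(head);t=np.radians(tilt);f=np.array([np.cos(a),np.sin(a),0]);l=np.array([np.sin(a),-np.cos(a),0])
    zt=np.array([0,0,-np.cos(t)])+np.sin(t)*f
    return np.array([*xy,z]),Ro.from_matrix(np.column_stack([np.cross(l,zt),l,zt]))
def rows(poses,jaw,start=None):
    s=ctrl.read_state();p0,R0=start if start else (np.array(s["eef_pos"]),Ro.from_quat(s["ee_rot"]))
    for p,R in poses:
        print([jaw]+[round(float(x)) for x in R0.inv().apply(p-p0)*1000]+[round(float(x)) for x in (R0.inv()*R).as_rotvec(degrees=True)],end=",\n")
def cheese():
    im=ctrl.camera("top");m=cv2.inRange(cv2.cvtColor(im,cv2.COLOR_RGB2HSV),(18,90,90),(32,255,255))
    k,l,st,ce=cv2.connectedComponentsWithStats(m)
    for i in range(1,k):
        if st[i][4]>300: print("blob",st[i],ce[i].round(1),"w(z=.05)",ray("top",ce[i],.05).round(3),"b",np.round(w2b(ray("top",ce[i],.05)),3))
    return im
E
python3 - <<'E'
from h import *
c=np.array([.551,-.193])
w=b2w(-.02,-.25);h=w-c;ang=np.degrees(np.arctan2(h[1],h[0]));print(ang,w)
q=c-.088*h/np.linalg.norm(h);print(q)
rows([pose(q,.2,ang,15),pose(q,.12,ang,15)],.63)
cheese()
E
```

```text
63.477985500512894 [ 0.63008052 -0.03454151]
[ 0.51170434 -0.27173913]
[0.63, -565, -777, 15, -13, 11, 101],
[0.63, -565, -777, 95, -13, 11, 101],
blob [ 273  128   58   27 1418] [301.7 140.3] w(z=.05) [0.78 0.   0.05] b [ 0.134 -0.243]
blob [ 492  170   32   50 1169] [507.8 194.2] w(z=.05) [ 0.625 -0.446  0.05 ] b [-0.098 -0.654]
blob [ 372  212   51   49 1921] [396.9 235.7] w(z=.05) [ 0.548 -0.193  0.05 ] b [-0.129 -0.392]
blob [123 272   7  59 306] [126.3 300.7] w(z=.05) [0.445 0.389 0.05 ] b [-0.126  0.2  ]
```

jog_arm(motion=[[0.63,-20,-28,0,0,0,4],[0.63,-50,-70,0,0,0,10],[0.63,-78,-106,0,0,0,16],[0.63,-105,-142,0,-2,2,22],[0.63,-130,-178,2,-3,3,28],[0.63,-155,-213,3,-4,3,34],[0.63,-180,-248,5,-5,4,39],[0.63,-205,-282,6,-6,5,44],[0.63,-230,-317,7,-7,6,49],[0.63,-255,-350,8,-8,7,54],[0.63,-280,-385,9,-9,8,59],[0.63,-300,-415,10,-10,8,64]])

```text
clock: 2.1
eef_pos: [0.3453, 0.164, 0.2055]
ee_rot: [0.638, 0.763, 0.092, -0.054]
force: [0.7, 0.4, 0.5]
grip_width: 0.629
```

Run:
```python
from h import *
q=[.512,-.272]
print(ctrl.read_state()["eef_pos"])
rows([pose(q,.2,63.5,15),pose(q,.12,63.5,15)],.63)
```

```text
[0.34528742 0.16401541 0.20553377]
[0.63, -451, 89, -80, -4, 2, 36],
[0.63, -467, 84, -2, -4, 2, 36],
```

jog_arm(motion=[[0.63,-38,7,-7,0,0,5],[0.63,-78,15,-14,-1,0,10],[0.63,-118,23,-21,-1,1,14],[0.63,-158,31,-28,-2,1,18],[0.63,-198,39,-35,-2,1,22],[0.63,-238,47,-42,-3,1,26],[0.63,-278,55,-49,-3,1,30],[0.63,-318,63,-56,-3,2,33],[0.63,-358,71,-63,-4,2,36],[0.63,-398,79,-70,-4,2,36],[0.63,-435,87,-65,-4,2,36],[0.63,-460,86,-40,-4,2,36]])

```text
clock: 3.1
eef_pos: [0.5169, -0.2758, 0.1632]
ee_rot: [0.841, 0.525, 0.108, -0.066]
force: [0.3, -0.5, 0.6]
grip_width: 0.633
```

Run:
```python
from h import *
q=np.array([.512,-.272]);s=ctrl.read_state();print(s["eef_pos"],s["force"])
rows([pose(q,.08,63.5,15),pose(q,.018,63.5,15)],.63)
im=save("wrist","w1")
```

```text
[ 0.51689648 -0.27580762  0.16321761] [ 0.25486763 -0.47764386  0.5771006 ]
[0.63, -20, -6, 81, 0, 0, 0],
[0.63, -35, -7, 141, 0, 0, 0],
```

View pics/w1.png

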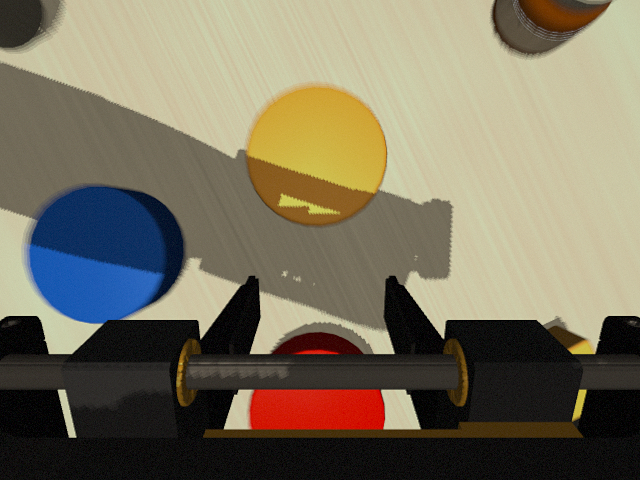

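The wrist view shows the cheese centred ahead of the fingers (centre 317,155; fingertips 255 and 390). Red is well behind the tips and blue is to the left. Descending.

jog_arm(motion=[[0.63,-6,-2,25,0,0,0],[0.63,-13,-4,55,0,0,0],[0.63,-20,-6,82,0,0,0],[0.63,-27,-7,108,0,0,0],[0.63,-32,-7,130,0,0,0],[0.63,-35,-7,141,0,0,0],[0.63,-35,-7,141,0,0,0]])

```text
clock: 3.73
eef_pos: [0.5046, -0.2631, 0.0105]
ee_rot: [0.841, 0.525, 0.105, -0.074]
force: [-0.1, 0.3, 0.2]
grip_width: 0.631
```

Run:
```python
from h import *
c=np.array([.549,-.193]);w=b2w(-.02,-.25);h=w-c;L=np.linalg.norm(h);h/=L
ang=np.degrees(np.arctan2(h[1],h[0]));s=ctrl.read_state();print(s["eef_pos"],s["force"],L,ang)
# distance of TCP to go until cheese reaches w
e=w-.057*h;print(e,np.linalg.norm(e-s["eef_pos"][:2]))
rows([pose(e,.018,ang,15)],.63)
```

```text
[ 0.50461555 -0.26311729  0.01045273] [-0.12084881  0.30673049  0.22303641] 0.1779975904808586 62.90194400709585
[ 0.60411618 -0.08528453] 0.20377651562088944
[0.63, 199, 12, 44, -1, 0, 1],
```

jog_arm(motion=[[0.63,4,8,8,-1,0,1],[0.63,12,12,8,-1,0,1],[0.63,21,12,8,-1,0,1],[0.63,29,12,8,-1,0,1],[0.63,37,12,9,-1,0,1],[0.63,45,12,10,-1,0,1],[0.63,53,12,11,-1,0,1],[0.63,61,12,13,-1,0,1],[0.63,69,12,15,-1,0,1],[0.63,77,12,16,-1,0,1],[0.63,85,12,18,-1,0,1],[0.63,93,12,20,-1,0,1]])

```text
clock: 4.73
eef_pos: [0.5593, -0.1838, 0.0177]
ee_rot: [0.846, 0.517, 0.11, -0.065]
force: [-1.1, -2.8, -1.5]
grip_width: 0.632
```

Run:
```python
from h import *
s=ctrl.read_state();print(s["eef_pos"],s["force"])
im=cheese();cv2.imwrite("pics/t2.png",im[100:340,120:520,::-1])
for r in ctrl.landmark_of("top","cheese_mid"): print(r["conf"],np.round(r["centre"]),ray("top",r["centre"],.025).round(3))
e=np.array([.604,-.085])
rows([pose(e,.018,63,15)],.63)
```

```text
[ 0.55929253 -0.18378413  0.0177402 ] [-1.07345959 -2.79211981 -1.47598092]
blob [ 273  128   58   27 1418] [301.8 140.3] w(z=.05) [ 0.781 -0.     0.05 ] b [ 0.134 -0.243]
blob [ 492  170   32   50 1188] [507.7 194.3] w(z=.05) [ 0.625 -0.446  0.05 ] b [-0.099 -0.654]
blob [ 344  199   45   48 1430] [363.7 220. ] w(z=.05) [ 0.587 -0.125  0.05 ] b [-0.078 -0.331]
0.78 [488. 270.] [ 0.463 -0.389  0.025]
0.64 [367. 224.] [ 0.583 -0.134  0.025]
[0.63, 104, -5, 27, 0, 0, 0],
```

View pics/t2.png

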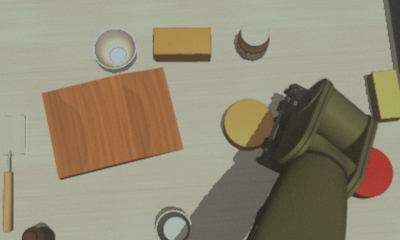

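The cheese is cradled between the fingers and moving as predicted (TCP + 57 mm). The force is about 3 N and the bystanders are undisturbed. Continuing the first leg.

jog_arm(motion=[[0.63,9,0,2,0,0,0],[0.63,18,0,5,0,0,0],[0.63,26,0,7,0,0,0],[0.63,35,0,9,0,0,0],[0.63,44,1,12,0,0,0],[0.63,53,1,14,0,0,0],[0.63,61,1,16,0,0,0],[0.63,70,1,19,0,0,0],[0.63,79,2,21,0,0,0],[0.63,88,2,23,0,0,0],[0.63,96,2,25,0,0,0],[0.63,100,2,26,0,0,0]])

```text
clock: 5.83
eef_pos: [0.6082, -0.0922, 0.0179]
ee_rot: [0.846, 0.518, 0.11, -0.065]
force: [-2.0, -4.0, 0.8]
grip_width: 0.633
```

Run:
```python
from h import *
s=ctrl.read_state();p=np.array(s["eef_pos"]);R=Ro.from_quat(s["ee_rot"]);f=R.as_matrix()[:,0];f=f[:2]/np.linalg.norm(f[:2])
c=p[:2]+.057*f;print(p,s["force"],"pred cheese",c,w2b(c),np.degrees(np.arctan2(f[1],f[0])))
im=cheese()
# rotate about cheese centre into uphill heading, backing off 25 mm first
for hd,back in((80,.075),(100.3,.085),(100.3,.062)):
    a=np.radians(hd);rows([pose(c-back*np.array([np.cos(a),np.sin(a)]),.018,hd,15)],.63)
```

```text
[ 0.6082156  -0.09218528  0.01785838] [-2.04122736 -4.01644281  0.82599936] pred cheese [ 0.63410972 -0.0414064 ] (np.float64(-0.017264910427117173), np.float64(-0.257475324491203)) 62.981199946199744
blob [ 273  128   58   26 1424] [301.6 140.3] w(z=.05) [0.781 0.    0.05 ] b [ 0.134 -0.243]
blob [ 492  170   32   50 1180] [507.7 194.3] w(z=.05) [ 0.625 -0.446  0.05 ] b [-0.099 -0.654]
blob [ 301  180   45   48 1484] [320.9 202.2] w(z=.05) [ 0.634 -0.034  0.05 ] b [-0.016 -0.25 ]
blob [123 272   7  59 302] [126.4 300.6] w(z=.05) [0.446 0.389 0.05 ] b [-0.126  0.2  ]
[0.63, -15, 22, -4, 5, 0, -16],
[0.63, -11, 52, -3, 10, 0, -36],
[0.63, 7, 38, 2, 10, 0, -36],
```

jog_arm(motion=[[0.63,-12,0,-3,0,0,0],[0.63,-15,8,-4,2,0,-6],[0.63,-15,18,-4,4,0,-12],[0.63,-15,28,-4,6,0,-18],[0.63,-14,37,-4,8,0,-25],[0.63,-13,46,-3,9,0,-31],[0.63,-12,48,-3,9,0,-33],[0.63,-12,48,-3,9,0,-33]])

```text
clock: 6.55
eef_pos: [0.6456, -0.127, 0.0181]
ee_rot: [0.657, 0.743, 0.084, -0.096]
force: [0.0, -0.0, 0.3]
grip_width: 0.629
```

Run:
```python
from h import *
s=ctrl.read_state();p=np.array(s["eef_pos"]);R=Ro.from_quat(s["ee_rot"]);f=R.as_matrix()[:,0];f=f[:2]/np.linalg.norm(f[:2])
print(p,s["force"],np.degrees(np.arctan2(f[1],f[0])))
im=cheese()
c=np.array([.634,-.0395]);g=b2w(0,0);h=g-c;L=np.linalg.norm(h);h/=L;hd=np.degrees(np.arctan2(h[1],h[0]))
print(L,hd,w2b(c))
P=[]
for k in range(0,36):
    d=min(-.070+.008*k,L-.057);a=w2b(c+h*(d+.057))[1]
    z=np.interp(a,[-.245,-.19,-.10,-.08],[.018,.022,.038,.042]);P.append(pose(c+h*d,z,hd,15))
rows(P[:13],.63)
```

```text
[ 0.64558611 -0.12704001  0.01807854] [ 0.03045284 -0.04912089  0.31081194] 97.04295562740236
blob [ 273  128   58   27 1427] [301.9 140.3] w(z=.05) [ 0.78 -0.    0.05] b [ 0.134 -0.243]
blob [ 492  170   32   52 1191] [507.6 194.5] w(z=.05) [ 0.624 -0.446  0.05 ] b [-0.099 -0.653]
blob [ 300  180   46   48 1596] [321.5 202.7] w(z=.05) [ 0.632 -0.035  0.05 ] b [-0.018 -0.251]
0.2561469304910758 96.50075289786344 (np.float64(-0.017031559346016707), np.float64(-0.2555800774439258))
[0.63, 17, -1, 4, 0, 0, 0],
[0.63, 25, -1, 7, 0, 0, 0],
[0.63, 33, -1, 9, 0, 0, 0],
[0.63, 41, -1, 11, 0, 0, 0],
[0.63, 49, -1, 12, 0, 0, 0],
[0.63, 56, 0, 14, 0, 0, 0],
[0.63, 64, 0, 15, 0, 0, 0],
[0.63, 72, 0, 16, 0, 0, 0],
[0.63, 80, 0, 18, 0, 0, 0],
[0.63, 88, 0, 19, 0, 0, 0],
[0.63, 96, 0, 21, 0, 0, 0],
[0.63, 104, 0, 21, 0, 0, 0],
[0.63, 112, 0, 22, 0, 0, 0],
```

jog_arm(motion=[[0.63,10,-1,2,0,0,0],[0.63,20,-1,5,0,0,0],[0.63,28,-1,7,0,0,0],[0.63,36,-1,10,0,0,0],[0.63,44,-1,11,0,0,0],[0.63,52,-1,13,0,0,0],[0.63,60,0,14,0,0,0],[0.63,68,0,15,0,0,0],[0.63,76,0,17,0,0,0],[0.63,84,0,18,0,0,0],[0.63,92,0,20,0,0,0],[0.63,100,0,21,0,0,0]])

```text
clock: 7.6
eef_pos: [0.632, -0.0242, 0.0227]
ee_rot: [0.657, 0.743, 0.084, -0.096]
force: [0.3, -3.1, -2.8]
grip_width: 0.628
```

Run:
```python
from h import *
s=ctrl.read_state();p=np.array(s["eef_pos"]);R=Ro.from_quat(s["ee_rot"]);f=R.as_matrix()[:,0];f=f[:2]/np.linalg.norm(f[:2])
print(p,s["force"],np.degrees(np.arctan2(f[1],f[0])),"pred",w2b(p[:2]+.057*f))
im=save("scene","s2");cheese()
c=np.array([.634,-.0395]);g=b2w(0,0);h=g-c;L=np.linalg.norm(h);h/=L
d0=h@(p[:2]-c);P=[]
for k in range(1,14):
    d=min(d0+.008*k,L-.057);a=w2b(c+h*(d+.057))[1]
    z=np.interp(a,[-.245,-.19,-.10,-.08],[.018,.022,.038,.042]);P.append(pose(c+h*d,z,96.5,15))
rows(P,.63)
```

```text
[ 0.63197783 -0.02418352  0.02271356] [ 0.25439281 -3.08111379 -2.82715817] 97.04037148294401 pred (np.float64(-0.013024753789643174), np.float64(-0.1832419965541722))
blob [ 273  128   57   26 1243] [298.5 139.4] w(z=.05) [0.783 0.007 0.05 ] b [ 0.138 -0.236]
blob [ 492  170   32   52 1187] [507.6 194.4] w(z=.05) [ 0.625 -0.446  0.05 ] b [-0.099 -0.653]
blob [ 267  185   39   48 1320] [285.6 207. ] w(z=.05) [0.628 0.044 0.05 ] b [-0.008 -0.172]
[0.63, 7, 0, 1, 0, 0, 1],
[0.63, 15, 0, 1, 0, 0, 1],
[0.63, 23, 0, 2, 0, 0, 1],
[0.63, 31, 0, 3, 0, 0, 1],
[0.63, 39, 0, 3, 0, 0, 1],
[0.63, 47, 0, 4, 0, 0, 1],
[0.63, 56, 1, 5, 0, 0, 1],
[0.63, 64, 1, 5, 0, 0, 1],
[0.63, 72, 1, 6, 0, 0, 1],
[0.63, 80, 1, 7, 0, 0, 1],
[0.63, 88, 1, 7, 0, 0, 1],
[0.63, 96, 1, 8, 0, 0, 1],
[0.63, 104, 1, 8, 0, 0, 1],
```

View pics/s2.png

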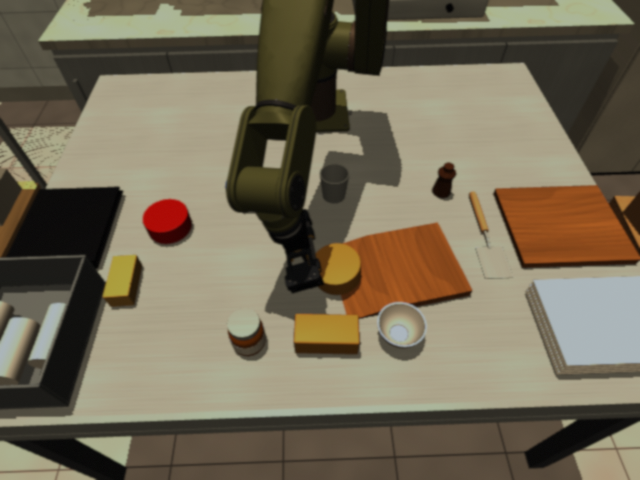

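The cheese is riding onto the slope at scene (340,265), on the axis. The brick, jar and bowl sit at the same pixels as before. Continuing up.

jog_arm(motion=[[0.63,8,0,1,0,0,0],[0.63,16,0,1,0,0,0],[0.63,24,0,2,0,0,0],[0.63,32,0,3,0,0,0],[0.63,40,0,3,0,0,0],[0.63,48,0,4,0,0,0],[0.63,56,0,5,0,0,0],[0.63,64,0,5,0,0,0],[0.63,72,0,6,0,0,0],[0.63,80,0,6,0,0,0],[0.63,88,0,7,0,0,0],[0.63,96,0,7,0,0,0]])

```text
clock: 8.7
eef_pos: [0.6216, 0.069, 0.0416]
ee_rot: [0.657, 0.743, 0.084, -0.095]
force: [1.2, -6.8, 3.1]
grip_width: 0.631
```

Run:
```python
from h import *
s=ctrl.read_state();p=np.array(s["eef_pos"]);R=Ro.from_quat(s["ee_rot"]);f=R.as_matrix()[:,0];f=f[:2]/np.linalg.norm(f[:2])
print(p,s["force"],np.degrees(np.arctan2(f[1],f[0])),"pred",w2b(p[:2]+.057*f))
im=save("scene","s3")
m=ctrl.camera("top")
cv2.imwrite("pics/c3.png",np.hstack([cv2.resize(im[180:340,280:480],(400,320)),cv2.resize(m[140:300,150:350],(400,320))])[:,:,::-1])
for cam in("top","scene"):
  for r in ctrl.landmark_of(cam,"cheese_mid"):
    q=ray(cam,r["centre"],.045);print(cam,r["conf"],q.round(3),np.round(w2b(q),3))
c=np.array([.634,-.0395]);g=b2w(0,0);h=g-c;L=np.linalg.norm(h);h/=L
d0=h@(p[:2]-c);P=[]
for k in range(1,14):
    d=min(d0+.008*k,L-.057);a=w2b(c+h*(d+.057))[1]
    z=np.interp(a,[-.245,-.19,-.10,-.08],[.018,.022,.038,.042]);P.append(pose(c+h*d,z,96.5,15))
rows(P,.63)
```

```text
[0.62156818 0.06895492 0.04159897] [ 1.17300006 -6.83517287  3.07533667] 97.07395325463764 pred (np.float64(-0.006625040395870854), np.float64(-0.08974279173884504))
top 0.88 [ 0.462 -0.373  0.045] [-0.246 -0.553]
top 0.87 [ 0.359 -0.179  0.045] [-0.313 -0.344]
top 0.7 [0.613 0.13  0.045] [-0.008 -0.085]
scene 0.96 [ 0.474 -0.37   0.045] [-0.233 -0.552]
scene 0.88 [0.61  0.13  0.045] [-0.01  -0.084]
scene 0.72 [0.794 0.14  0.045] [ 0.173 -0.108]
scene 0.58 [ 0.374 -0.193  0.045] [-0.301 -0.36 ]
[0.63, 7, 1, 1, 0, 0, 1],
[0.63, 15, 1, 3, 0, 0, 1],
[0.63, 22, 1, 5, 0, 0, 1],
[0.63, 30, 1, 7, 0, 0, 1],
[0.63, 38, 1, 9, 0, 0, 1],
[0.63, 46, 1, 11, 0, 0, 1],
[0.63, 53, 1, 13, 0, 0, 1],
[0.63, 61, 1, 15, 0, 0, 1],
[0.63, 69, 1, 17, 0, 0, 1],
[0.63, 77, 1, 19, 0, 0, 1],
[0.63, 84, 2, 21, 0, 0, 1],
[0.63, 86, 2, 22, 0, 0, 1],
[0.63, 86, 2, 22, 0, 0, 1],
```

View pics/c3.png

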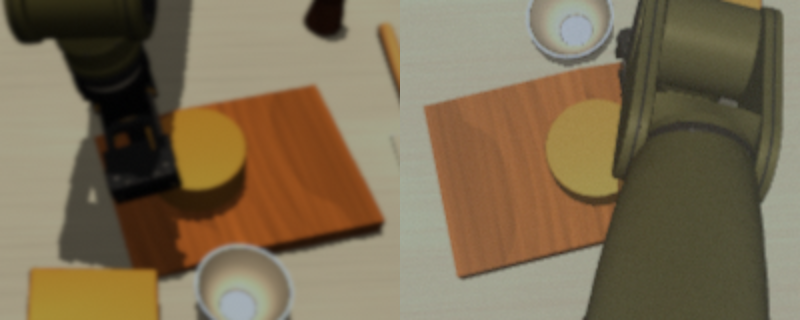

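The cheese is at the crest (about (-8,-86) mm in board axes), still flat on its base between the fingers. I'll push the last ~84 mm.

jog_arm(motion=[[0.63,8,0,1,0,0,0],[0.63,16,1,3,0,0,0],[0.63,24,1,6,0,0,0],[0.63,32,1,8,0,0,0],[0.63,40,1,10,0,0,0],[0.63,48,1,12,0,0,0],[0.63,56,1,14,0,0,0],[0.63,63,2,15,0,0,0],[0.63,70,2,17,0,0,0],[0.63,76,2,19,0,0,0],[0.63,80,2,20,0,0,0],[0.63,82,2,21,0,0,0]])

```text
clock: 9.9
eef_pos: [0.6132, 0.1529, 0.0419]
ee_rot: [0.657, 0.743, 0.084, -0.095]
force: [0.3, -7.7, 7.3]
grip_width: 0.632
```

Run:
```python
from h import *
s=ctrl.read_state();p=np.array(s["eef_pos"]);R=Ro.from_quat(s["ee_rot"]);f=R.as_matrix()[:,0];f=f[:2]/np.linalg.norm(f[:2])
print(p,s["force"],"pred",w2b(p[:2]+.057*f))
for cam in("top","scene"):
  ctrl.camera(cam)
  for r in ctrl.landmark_of(cam,"cheese_mid"):
    q=ray(cam,r["centre"],.049);print(cam,r["conf"],q.round(3),np.round(w2b(q),3))
```

```text
[0.61319461 0.15291646 0.04189671] [ 0.28168654 -7.67512867  7.29740319] pred (np.float64(0.00015335377520611315), np.float64(-0.00563780931803827))
top 0.87 [ 0.359 -0.192  0.049] [-0.315 -0.356]
top 0.82 [ 0.46  -0.374  0.049] [-0.248 -0.554]
top 0.68 [0.606 0.204 0.049] [-0.001 -0.011]
scene 0.98 [0.608 0.209 0.049] [ 0.002 -0.006]
scene 0.94 [ 0.369 -0.192  0.049] [-0.305 -0.358]
scene 0.85 [ 0.48  -0.367  0.049] [-0.227 -0.55 ]
```

About 6 mm short. Nudging, then backing off and up.

jog_arm(motion=[[0.63,3,0,1,0,0,0],[0.63,6,0,1.5,0,0,0],[0.63,7,0,2,0,0,0],[0.63,7,0,2,0,0,0],[0.63,2,0,0,0,0,0],[0.63,-10,0,-3,0,0,0],[0.63,-25,0,-7,0,0,0],[0.63,-42,0,-12,0,0,0],[0.63,-50,0,-40,0,0,0],[0.63,-50,0,-75,0,0,0],[0.63,-50,0,-110,0,0,0],[0.63,-50,0,-130,0,0,0]])

```text
clock: 11.1
eef_pos: [0.6239, 0.0704, 0.1576]
ee_rot: [0.657, 0.743, 0.085, -0.095]
force: [0.2, -0.1, 0.1]
grip_width: 0.628
```

jog_arm(motion=[[0.63,-40,0,0,0,0,0],[0.63,-80,0,0,0,0,0],[0.63,-120,0,0,0,0,0],[0.63,-150,0,0,0,0,0],[0.63,-150,0,0,0,0,0]])

```text
clock: 11.52
eef_pos: [0.6391, -0.0773, 0.1133]
ee_rot: [0.659, 0.741, 0.083, -0.097]
force: [-1.8, 0.5, -1.0]
grip_width: 0.63
```

Run:
```python
from h import *
s=ctrl.read_state();print(s["eef_pos"],s["force"])
im=save("scene","s4");m=ctrl.camera("top")
for cam in("top","scene"):
  for r in ctrl.landmark_of(cam,"cheese_mid"):
    q=ray(cam,r["centre"],.049);print(cam,round(r["conf"],2),np.round(w2b(q),3))
cheese()
for q in("cup","mill","brick","jar","bowl","block"):
  for r in ctrl.landmark_of("top",q)[:1]: print(q,np.round(r["centre"]),ray("top",r["centre"],0).round(3))
cv2.imwrite("pics/c4.png",np.hstack([cv2.resize(im[150:350,220:500],(400,286)),cv2.resize(m[110:360,120:470],(400,286))])[:,:,::-1])
```

```text
[ 0.63913056 -0.0773077   0.11325904] [-1.83946483  0.50860692 -1.01310132]
top 0.83 [-0.313 -0.356]
top 0.82 [-0.247 -0.556]
top 0.6 [ 0.002 -0.003]
scene 0.8 [-0.003 -0.005]
scene 0.66 [-0.23 -0.55]
blob [ 273  128   57   27 1329] [300.  139.9] w(z=.05) [0.782 0.004 0.05 ] b [ 0.136 -0.239]
blob [ 492  170   32   50 1186] [507.7 194.4] w(z=.05) [ 0.625 -0.446  0.05 ] b [-0.099 -0.654]
blob [ 181  196   51   50 1955] [205.7 220.7] w(z=.05) [0.608 0.219 0.05 ] b [0.004 0.004]
blob [ 332  246   53   70 1024] [356.1 275.5] w(z=.05) [ 0.467 -0.099  0.05 ] b [-0.191 -0.284]
cup [292. 331.] [0.362 0.047 0.   ]
mill [163. 334.] [0.372 0.328 0.   ]
brick [132. 270.] [0.517 0.396 0.   ]
bowl [238. 156.] [0.772 0.152 0.   ]
block [501. 198.] [ 0.631 -0.449  0.   ]
```

View pics/c4.png

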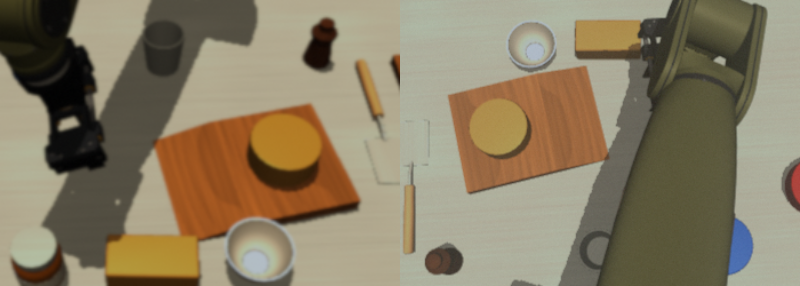

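The cheese lies flat in the middle of the level top, within about 5 mm by every estimate. The bystanders appear unmoved. Last force check, then hand-in.

Run:
```python
from h import *
m=ctrl.camera("top")
r=ctrl.landmark_of("scene","jar");print([(x["conf"],np.round(ray("scene",x["centre"],0),3)) for x in r[:1]])
s=ctrl.read_state();print(s["clock"],np.round(s["force"],2),np.abs(s["dq"]).max())
if np.linalg.norm(s["force"])<1.5: ctrl.close_job();print("closed")
```

```text
[(0.95, array([ 0.772, -0.163,  0.   ]))]
12.1667 [ 0.04  0.53 -0.64] 0.003552425963212027
the job is handed in; nothing more can be done
closed
```

The pale-brown cheese is lying flat in the middle of the board's level top, and the job was handed in at 12.2 s of robot time. I cradled it between the part-open fingers and pushed it diagonally onto the board's axis. From there I pushed it up the slope to the middle and backed the arm clear.

**Cheese position:** the last top and scene estimates put it within about 6 mm of the board's centre. They disagree with each other by about 9 mm along the board.

**Bystanders:**
- The cup, bowl, block and jar measured within about 6 mm of where they started.
- The brick, though partly hidden by the arm, and the spatula look unmoved in the pictures.
- The mill's estimate shifted 9 mm, but nothing came near it, so I put that down to the network's error.
- The last brick detection was wrong: the network reported a spot next to the spatula. The colour measurement and the picture show the brick in its place.

**Arm:** the highest force I saw during the pushing was about 11 N. At hand-in the arm was still and touching nothing, with less than 1 N on the wrist.

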